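# Rack the sample tubes beside their stock bottles

### The job

Move the four sample tubes with coloured caps from the blue rack into the empty holes of the white rack, so that their row repeats the order of the amber stock bottles there: each tube in the hole directly beside the bottle whose cap has its colour, upright and all the way down. Leave the bottles, and the blank with the white cap in the blue rack, where they are.

Things in the scene. Friction and masses are not known exactly. Their poses are not given: they have to be found in the camera images.
- white_rack: White rack, 128 x 260 mm, fixed; origin under its centre, y along it. Half is a deck 53 mm high with a row of four empty 34 mm holes at x -36, y -93, -31, 31, 93 mm (and 31 mm holes in a lower plate 12 to 16 mm up); a tube stands on its bottom plate, 4 mm up. The low half holds four bottles in 18 mm high pockets at x +34 and the same y: one beside each hole, 70 mm off.
- tube_red_mid (a point): 50 ml conical sample tube, red cap: whitish, 117 mm tall, 60 g; body 29 mm across, lowest 15 mm tapering to an 8 mm tip; cap 34 mm across, the top 18 mm. The point is its centre, 58.5 mm above the tip, z up. It starts upright, tip 4 mm up, in a hole of a fixed blue rack (56 x 322 mm, deck 53 mm high, five holes 62 mm apart along this point's y axis).
- tube_blue_mid (a point): 50 ml conical sample tube, blue cap: whitish, 117 mm tall, 60 g; body 29 mm across, lowest 15 mm tapering to an 8 mm tip; cap 34 mm across, the top 18 mm. The point is its centre, 58.5 mm above the tip, z up. It starts upright, tip 4 mm up, in a hole of a fixed blue rack (56 x 322 mm, deck 53 mm high, five holes 62 mm apart along this point's y axis).
- tube_green_mid (a point): 50 ml conical sample tube, green cap: whitish, 117 mm tall, 60 g; body 29 mm across, lowest 15 mm tapering to an 8 mm tip; cap 34 mm across, the top 18 mm. The point is its centre, 58.5 mm above the tip, z up. It starts upright, tip 4 mm up, in a hole of a fixed blue rack (56 x 322 mm, deck 53 mm high, five holes 62 mm apart along this point's y axis).
- tube_yellow_mid (a point): 50 ml conical sample tube, yellow cap: whitish, 117 mm tall, 60 g; body 29 mm across, lowest 15 mm tapering to an 8 mm tip; cap 34 mm across, the top 18 mm. The point is its centre, 58.5 mm above the tip, z up. It starts upright, tip 4 mm up, in a hole of a fixed blue rack (56 x 322 mm, deck 53 mm high, five holes 62 mm apart along this point's y axis).
- bottle_red_mid (a point): Amber stock bottle with a red cap, 39 mm in diameter, 79 mm tall (cap 33 mm in diameter, 18 mm high), standing loose in a pocket of the white rack, its top 83 mm above the bench. The point is its centre, 39.5 mm above its underside. It stays where it is.
- bottle_blue_mid (a point): Amber stock bottle with a blue cap, 39 mm in diameter, 79 mm tall (cap 33 mm in diameter, 18 mm high), standing loose in a pocket of the white rack, its top 83 mm above the bench. The point is its centre, 39.5 mm above its underside. It stays where it is.
- bottle_green_mid (a point): Amber stock bottle with a green cap, 39 mm in diameter, 79 mm tall (cap 33 mm in diameter, 18 mm high), standing loose in a pocket of the white rack, its top 83 mm above the bench. The point is its centre, 39.5 mm above its underside. It stays where it is.
- bottle_yellow_mid (a point): Amber stock bottle with a yellow cap, 39 mm in diameter, 79 mm tall (cap 33 mm in diameter, 18 mm high), standing loose in a pocket of the white rack, its top 83 mm above the bench. The point is its centre, 39.5 mm above its underside. It stays where it is.
- tube_white_mid (a point): The blank: a tube exactly like the sample tubes but with a white cap, standing in one of the holes of the blue rack among them. The point is its centre, 58.5 mm above its tip. It stays where it is.

How it is judged:
By the outcome, as a careful person would: the job done as asked, in the order asked, and still so for the second after the job is handed in, with the robot touching nothing.
It also fails if it takes over 96 s, if anything falls off the work surface, if the arm or the gripper's body presses on something with over 40 N, if the wrist force passes 120 N, or if a joint passes its speed limit or range.

### The arm

A 6-joint arm with a two-finger parallel gripper is mounted at the origin on the work surface. World frame = base frame: x ahead of the robot, y to its left, z up, the work surface at z = 0. Lengths are in mm, angles in rad, forces in N, time in s.
With the tool pointing down it reaches from about 275 to 725 mm from the base axis. Payload 5.6 kg.
Tool frame: the origin (TCP) lies at the very end of the fingers, on their centre line; the grasp point (between the pads) lies 19 mm behind it; z points along the fingers, y is the line along which they close (so a half turn about z gives the same grasp; the last joint's range is limited). The gripper opens to 85 mm and grips with 20 to 120 N. Pads are 22 mm wide; open, the fingers measure 114 mm over their backs; the gripper's body (76 mm by 85 mm) begins 54 mm behind the grasp point. The pads swing forward as they close: fully open they stand 13 mm farther back than shut.
Start: joints at [1.461, 0.255, 0.108, 0, -1.424, -0.285], TCP at [211.516, 507.695, 197.383] pointing down, gripper open.
Joint ranges: [-2.95, 2.95], [-1.21, 1.97], [-1.09, 1.5], [-2.87, 1.71], [-2.94, -0.07], [-3.05, 3.05]. Speed limits (rad/s): [2.57, 2.57, 3.14, 3.14, 3.14, 3.14].

### API

Orientations are given as a rotation vector (axis times angle).
In Python, from cell import robot, imaging, order gives the robot as it stands.
- The arm moves only by the tool arm_command, never from a script. Its argument "steps" is a list of rows, each an object of numbers: "fingers": the closure, from 0 (fully open) to 1 (shut); "x", "y", "z": the shift along the tool's x, y, z in units of 0.4 m (1.0 is 0.4 m); "rx", "ry", "rz": the turn, a rotation vector about the tool's x, y, z in units of 45 degrees (1.0 is 45 degrees). In form: [{"fingers": .., "x": .., "y": .., "z": .., "rx": .., "ry": .., "rz": ..}, ...]. A call has 1 to 10 rows; each row shifts and turns the commanded pose from where the row before left it, along the tool's axes as they then stand; what a row does not reach is not made up. A row lasts 1/8 s, in which the tool goes at most 62.5 mm and 10.7 degrees, less where a joint would pass 70% of its speed; a pose out of reach is approached as far as the arm can. A call with a number of a shift or a turn outside -1 to 1 is refused whole. A call with a gripper value outside its range is refused whole. The fingers move at their own pace and stop on an object; the grip force is fixed at half the most. Time passes only in rows, so rows that do not move let the fingers close. It gives the time, the measured TCP pose, the force, the opening and the grip force at its end, in the units of the state.
- robot.state(): the state, without advancing time (a new reading comes with each control period).
- imaging.camera(name): name is "scene" or "top" or "wrist"; returns a dict with "color" (480x640x3 uint8, red, green, blue), "fov_y" (degrees; the focal length in pixels is half the picture's height over the tangent of half this angle, whatever the lens; pixels are square), "cx", "cy" (the principal point, pixels), "cam_to_world" (4x4, takes a point from camera to world coordinates). Camera axes: x right, y down, z forward; pixel columns grow to the right and rows downward; lengths in mm; the calibration is good to about 2 mm. A picture is of the moment at which its call begins. There is no depth.
- order.sign_off(): hands the job in; it is judged then, once.
The state is a dict: "clock": time; "joint_positions": joint angles; "joint_vel": joint speeds; "tau": joint torques, N m; "position": TCP position; "tcp_rot": TCP orientation; "contact_force": force on the tool from outside, world axes, zero at the start; "ft_torque": the same for the moment, N m; "width": finger opening in mm; "grasp_force": force on a finger pad.
Only numpy, scipy, OpenCV 4.12 (cv2) and the standard library are available. Lean on these libraries where they do the work, as an engineer would, in place of code of your own. Each camera call takes 0.05 s, during which the arm holds its last target. There are 200 camera calls.

## Working session

There is one attempt and no reset: what is moved stays moved. The work goes in short steps, Python scripts to look and compute and a tool call to move; the robot and the scene stay as the last step left them, time stands still between calls to the robot, and variables do not carry over. Pictures are saved under pics/ and viewed, at most 14 in all, crops included, and the job is handed in when it is done.

Besides the shell and the picture viewer there is one more tool, called after "Emit:" as name([rows], argument=value, ...), one row to a line, values as JSON. arm_command: Moves the arm, as the interface text tells. Its arguments: {"type":"object","properties":{"steps":{"type":"array"}},"required":["steps"]}

```bash
mkdir -p pics; python3 - <<'E'
from cell import robot, imaging
import cv2,numpy as np
s=robot.state();print(s)
for n in("top","scene"):
    c=imaging.camera(n);cv2.imwrite(f"pics/{n}0.png",c["color"][:,:,::-1]);np.savez(f"pics/{n}0.npz",**c)
    print(n,c["fov_y"],c["cx"],c["cy"],np.round(c["cam_to_world"],3).tolist(),[k for k in c])
E
```

```text
{'clock': 0.0, 'joint_positions': array([ 1.46058999e+00,  2.55725830e-01,  1.06981071e-01, -4.89874570e-04,
       -1.42390009e+00, -2.84593107e-01]), 'joint_vel': array([ 0.000406  ,  0.00076204, -0.00012891,  0.00130447,  0.00115371,
       -0.00060962]), 'tau': array([-1.01617730e-03, -3.86627162e+01,  2.37940478e+01,  5.36538541e+00,
       -6.09604991e-03, -1.55364063e-05]), 'position': array([211.2713126 , 507.18148858, 196.49542798]), 'tcp_rot': array([ 3.07871311e+00, -6.15871458e-01, -5.05048504e-04]), 'contact_force': array([ 0.59044385,  0.18547596, -0.81715909]), 'ft_torque': array([-0.00741842,  0.00718635,  0.00152646]), 'grasp_force': 0.0, 'width': 85.07863469350809}
top 46.877788413521735 317.6252301770266 237.17866686956776 [[-0.001, -0.99, 0.139, 484.732], [-1.0, 0.001, -0.002, -30.463], [0.002, -0.139, -0.99, 824.347], [0.0, 0.0, 0.0, 1.0]] ['color', 'fov_y', 'cx', 'cy', 'cam_to_world']
scene 56.18546658689924 316.8498943028454 245.8870460220327 [[-0.335, 0.624, -0.706, 1077.864], [0.942, 0.223, -0.25, 162.267], [0.002, -0.749, -0.663, 533.403], [0.0, 0.0, 0.0, 1.0]] ['color', 'fov_y', 'cx', 'cy', 'cam_to_world']
```

View pics/top0.png

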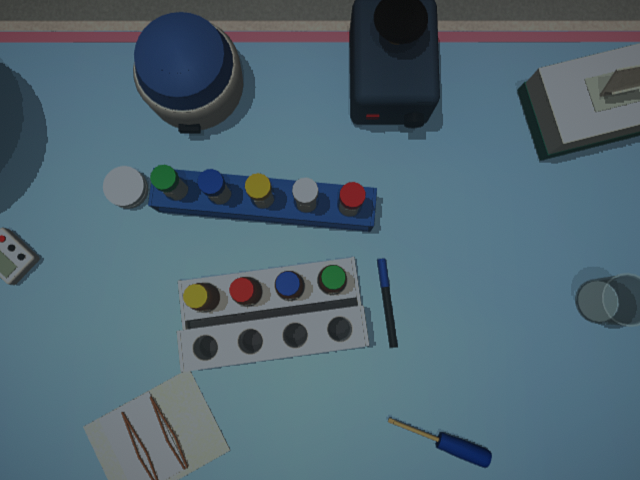

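View pics/scene0.png

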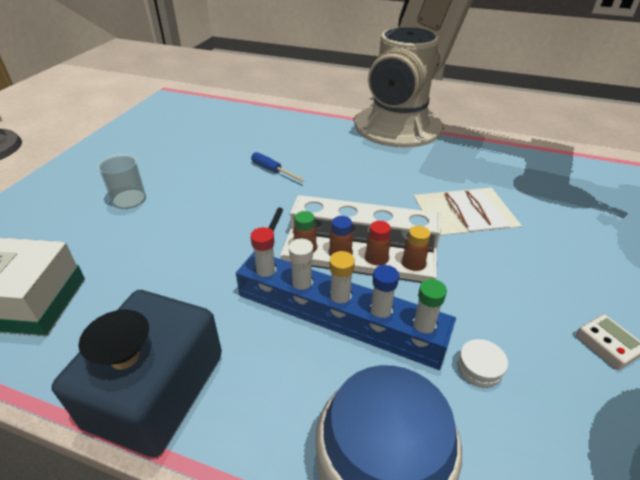

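The top view shows the blue rack's caps from left to right: green (164,178), blue (211,182), yellow (258,187), white (305,192), red (352,195). The bottles are yellow (196,296), red (242,291), blue (289,285), green (333,278). The holes beside them are at (205,347), (250,341), (295,335), (340,328). The scene view agrees with that order.

```bash
cat > h.py <<'E'
import cv2,numpy as np
def ray(c,u,v,z):
    f=240/np.tan(np.radians(float(c["fov_y"]))/2);M=c["cam_to_world"]
    d=M[:3,:3]@[(u-c["cx"])/f,(v-c["cy"])/f,1];o=M[:3,3];return (o+d*(z-o[2])/d[2])[:2]
def blob(c,col,u,v,r=25):
    h,s,w=[a.astype(int) for a in cv2.split(cv2.cvtColor(c["color"],cv2.COLOR_RGB2HSV))]
    m={"red":((h<8)|(h>172))&(s>150)&(w>90),"yellow":(h>18)&(h<32)&(s>150)&(w>100),"green":(h>50)&(h<75)&(s>120)&(w>50),
       "blue":(h>108)&(h<125)&(s>150)&(w>50),"white":(s<60)&(w>120),"dark":w<75}[col].astype(np.uint8)
    yy,xx=np.mgrid[:480,:640];m[(np.abs(xx-u)>r)|(np.abs(yy-v)>r)]=0
    m=cv2.morphologyEx(m,cv2.MORPH_OPEN,np.ones((3,3)))
    n,l,st,ce=cv2.connectedComponentsWithStats(m)
    if n<2:return None
    i=1+np.argmax(st[1:,4]);k=cv2.convexHull(np.argwhere(l==i)[:,::-1].astype(np.int32));mo=cv2.moments(k)
    return mo["m10"]/mo["m00"],mo["m01"]/mo["m00"],st[i].tolist()
E
python3 - <<'E'
from h import *
t=np.load("pics/top0.npz");s=np.load("pics/scene0.npz")
def go(c,name,L,z):
    for col,u,v,r in L:
        b=blob(c,col,u,v,r);print(name,col,b and (np.round(b[:2],1),b[2],np.round(ray(c,b[0],b[1],z),1)))
go(t,"top tube",[("green",164,178,20),("blue",211,182,18),("yellow",258,187,20),("white",305,190,18),("red",352,195,20)],112)
go(s,"scn tube",[("green",432,292,20),("blue",385,277,20),("yellow",342,264,20),("white",301,250,17),("red",263,238,18)],112)
go(t,"top bot",[("yellow",196,296,20),("red",242,291,20),("blue",289,285,20),("green",333,278,20)],74)
go(s,"scn bot",[("yellow",420,236,20),("red",380,230,20),("blue",342,225,20),("green",305,218,20)],74)
go(t,"hole",[("dark",205,347,18),("dark",250,341,18),("dark",295,335,18),("dark",340,328,18)],53)
im=cv2.resize(t["color"][150:380,140:390,::-1],None,fx=2.6,fy=2.6,interpolation=cv2.INTER_CUBIC);cv2.imwrite("pics/crop.png",im)
E
```

```text
top tube green (array([162.9, 176.9]), [151, 165, 25, 25, 488], array([664.8, 172.3]))
top tube blue (array([209.8, 181.2]), [197, 169, 26, 25, 511], array([658.9, 110.4]))
top tube yellow (array([257.2, 185.5]), [245, 174, 25, 24, 470], array([653.2,  47.8]))
top tube white (array([304.7, 189.5]), [293, 178, 25, 24, 482], array([647.7, -14.7]))
top tube red (array([352.1, 194.4]), [340, 183, 25, 24, 487], array([641.1, -77.1]))
scn tube green (array([432.2, 292.5]), [420, 280, 26, 27, 579], array([663.6, 170.8]))
scn tube blue (array([385.5, 277.5]), [374, 265, 25, 26, 498], array([657.5, 109.1]))
scn tube yellow (array([341.8, 263. ]), [331, 251, 23, 25, 485], array([650.5,  46.9]))
scn tube white (array([299.9, 249.9]), [284, 233, 35, 32, 745], array([644.8, -16.1]))
scn tube red (array([262.5, 238. ]), [252, 228, 21, 22, 382], array([639.1, -76.2]))
top bot yellow (array([195. , 295.7]), [184, 285, 23, 23, 426], array([510.1, 133.7]))
top bot red (array([241.1, 289.5]), [230, 278, 23, 24, 437], array([518.5,  71.7]))
top bot blue (array([287.1, 283.3]), [276, 272, 23, 24, 443], array([526.7,   9.6]))
top bot green (array([332.8, 276.9]), [321, 266, 24, 23, 450], array([535.4, -52.2]))
scn bot yellow (array([419.3, 235.8]), [410, 227, 20, 19, 310], array([511.1, 133.6]))
scn bot red (array([379.9, 231. ]), [371, 221, 19, 21, 328], array([520.5,  72.2]))
scn bot blue (array([341.6, 222.9]), [333, 217, 18, 13, 188], array([521.2,   8.1]))
scn bot green (array([304.2, 220. ]), [295, 212, 19, 17, 267], array([534.6, -52.2]))
hole dark (array([205. , 347.2]), [193, 335, 25, 25, 474], array([440.7, 122.5]))
hole dark (array([249.8, 340.9]), [238, 329, 24, 25, 466], array([449.1,  61.4]))
hole dark (array([294.6, 334.8]), [283, 323, 24, 25, 467], array([457.3,  -0. ]))
hole dark (array([339.2, 328.5]), [328, 317, 24, 24, 451], array([465.7, -61.3]))
```

View pics/crop.png

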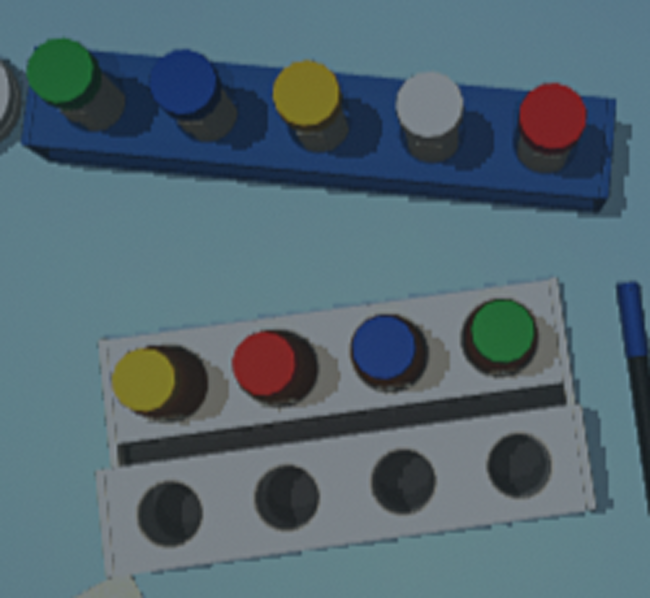

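The spacings come out right: 61.9 mm for the tubes with cap tops at z 121, and 61.8 mm for the holes at z 53. Bottle minus hole is 70 mm, and the two views agree within 1.5 mm. 

- **Tube positions:** green (662.8,170.2), blue (657,108.7), yellow (651,46.9), red (639.1,-76.3).
- **Holes:** yellow (440.7,122.5), red (449.1,61.3), blue (457.3,0), green (465.7,-61.3).

I'll grip the caps at TCP z 93, closing along world x, which stays clear of neighbouring tubes and bottles. First I turn the tool.

Emit:
arm_command([
  {"fingers": 0.35, "rz": 0.214},
  {"fingers": 0.35, "rz": 0.214},
  {"fingers": 0.35, "rz": 0.214},
  {"fingers": 0.35, "rz": 0.214},
  {"fingers": 0.35, "rz": 0.214},
  {"fingers": 0.35, "rz": 0.214},
  {"fingers": 0.35, "rz": 0.214},
  {"fingers": 0.35},
])

```text
$.steps[0]: bad value
```

Emit:
arm_command([
  {"fingers": 0.35, "x": 0, "y": 0, "z": 0, "rx": 0, "ry": 0, "rz": 0.214},
  {"fingers": 0.35, "x": 0, "y": 0, "z": 0, "rx": 0, "ry": 0, "rz": 0.214},
  {"fingers": 0.35, "x": 0, "y": 0, "z": 0, "rx": 0, "ry": 0, "rz": 0.214},
  {"fingers": 0.35, "x": 0, "y": 0, "z": 0, "rx": 0, "ry": 0, "rz": 0.214},
  {"fingers": 0.35, "x": 0, "y": 0, "z": 0, "rx": 0, "ry": 0, "rz": 0.214},
  {"fingers": 0.35, "x": 0, "y": 0, "z": 0, "rx": 0, "ry": 0, "rz": 0.214},
  {"fingers": 0.35, "x": 0, "y": 0, "z": 0, "rx": 0, "ry": 0, "rz": 0.214},
  {"fingers": 0.35, "x": 0, "y": 0, "z": 0, "rx": 0, "ry": 0, "rz": 0},
])

```text
clock: 1.1
position: [211.4, 507.4, 196.9]
tcp_rot: [2.222, -2.22, 0.001]
contact_force: [-0.6, -0.1, 0.4]
width: 55.3
grasp_force: 0.0
```

Emit:
arm_command([
  {"fingers": 0.35, "x": 0.06, "y": -0.11, "z": 0, "rx": 0, "ry": 0, "rz": 0},
  {"fingers": 0.35, "x": 0.06, "y": -0.11, "z": 0, "rx": 0, "ry": 0, "rz": 0},
  {"fingers": 0.35, "x": 0.06, "y": -0.11, "z": 0, "rx": 0, "ry": 0, "rz": 0},
  {"fingers": 0.35, "x": 0.06, "y": -0.11, "z": 0, "rx": 0, "ry": 0, "rz": 0},
  {"fingers": 0.35, "x": 0.1, "y": -0.11, "z": 0, "rx": 0, "ry": 0, "rz": 0},
  {"fingers": 0.35, "x": 0.1, "y": -0.11, "z": 0, "rx": 0, "ry": 0, "rz": 0},
  {"fingers": 0.35, "x": 0.1, "y": -0.11, "z": 0, "rx": 0, "ry": 0, "rz": 0},
  {"fingers": 0.35, "x": 0.1, "y": -0.11, "z": 0, "rx": 0, "ry": 0, "rz": 0},
  {"fingers": 0.35, "x": 0.1, "y": -0.11, "z": 0, "rx": 0, "ry": 0, "rz": 0},
  {"fingers": 0.35, "x": 0.1, "y": -0.11, "z": 0, "rx": 0, "ry": 0, "rz": 0},
])

```text
clock: 2.35
position: [652.5, 170.0, 197.1]
tcp_rot: [2.226, -2.217, -0.0]
contact_force: [0.3, 0.7, 1.1]
width: 55.4
grasp_force: 0.0
```

```bash
python3 - <<'E'
from cell import robot, imaging
from h import *
s=robot.state();print(s["position"],s["tcp_rot"],s["joint_positions"])
c=imaging.camera("wrist");cv2.imwrite("pics/w1.png",c["color"][:,:,::-1]);np.savez("pics/w1.npz",**c)
print(np.round(c["cam_to_world"],3).tolist(),c["fov_y"])
E
```

```text
[652.46893657 170.01612432 197.13653831] [ 2.22550526e+00 -2.21696493e+00 -3.26976258e-04] [ 4.85879684e-01  5.13483827e-01  4.92035958e-01 -1.13894219e-04
 -1.54968340e+00 -4.82032408e-01]
[[-1.0, -0.004, -0.002, 653.779], [-0.004, 0.949, 0.314, 88.097], [0.0, 0.314, -0.949, 374.107], [0.0, 0.0, 0.0, 1.0]] 67.09295790421537
```

View pics/w1.png

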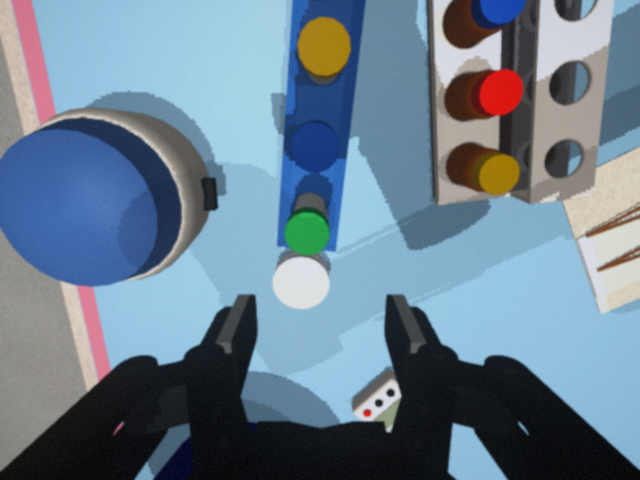

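The wrist view shows the green cap at (307,232) with the fingers around (320,310). The dome on the left stands clear of the grip. I'll cast the caps and holes from this view as a check.

```bash
python3 - <<'E'
from h import *
c=np.load("pics/w1.npz")
for col,u,v,z,r in [("green",307,232,117,28),("blue",315,147,117,30),("yellow",324,46,117,36),("yellow",497,172,80,26),("red",500,92,80,28)]:
    b=blob(c,col,u,v,r);print(col,b,b and ray(c,b[0],b[1],z))
E
```

```text
green (306.7409408773045, 231.41279932189022, [285, 209, 44, 46, 1578]) [663.54589723 169.15206488]
blue (314.70541296479104, 146.47244159262914, [290, 122, 51, 51, 2034]) [657.56583591 107.56867732]
yellow (323.61106395019806, 46.469298245614034, [298, 18, 52, 58, 2398]) [651.83878848  45.49874789]
yellow (498.7176857330703, 173.7947403024326, [479, 154, 41, 40, 1300]) [509.14995711 131.27941211]
red (500.12185297079554, 91.98549848942598, [478, 68, 45, 48, 1679]) [517.87274646  69.6878779 ]
```

Emit:
arm_command([
  {"fingers": 0.35, "x": 0, "y": -0.026, "z": 0, "rx": 0, "ry": 0, "rz": 0},
  {"fingers": 0.35, "x": 0, "y": 0, "z": 0.06, "rx": 0, "ry": 0, "rz": 0},
  {"fingers": 0.35, "x": 0, "y": 0, "z": 0.06, "rx": 0, "ry": 0, "rz": 0},
  {"fingers": 0.35, "x": 0, "y": 0, "z": 0.04, "rx": 0, "ry": 0, "rz": 0},
  {"fingers": 0.35, "x": 0, "y": 0, "z": 0, "rx": 0, "ry": 0, "rz": 0},
  {"fingers": 0.35, "x": 0, "y": 0, "z": 0, "rx": 0, "ry": 0, "rz": 0},
])

```text
clock: 3.15
position: [662.3, 171.9, 134.7]
tcp_rot: [-2.221, 2.22, -0.002]
contact_force: [0.6, -1.0, 1.1]
width: 55.5
grasp_force: 0.0
```

Emit:
arm_command([
  {"fingers": 0.35, "x": 0.004, "y": -0.002, "z": 0.05, "rx": 0, "ry": 0, "rz": 0},
  {"fingers": 0.35, "x": 0, "y": 0, "z": 0.053, "rx": 0, "ry": 0, "rz": 0},
  {"fingers": 0.35, "x": 0, "y": 0, "z": 0, "rx": 0, "ry": 0, "rz": 0},
  {"fingers": 1, "x": 0, "y": 0, "z": 0, "rx": 0, "ry": 0, "rz": 0},
  {"fingers": 1, "x": 0, "y": 0, "z": 0, "rx": 0, "ry": 0, "rz": 0},
  {"fingers": 1, "x": 0, "y": 0, "z": 0, "rx": 0, "ry": 0, "rz": 0},
  {"fingers": 1, "x": 0, "y": 0, "z": 0, "rx": 0, "ry": 0, "rz": 0},
])

```text
clock: 4.03
position: [662.7, 169.9, 92.5]
tcp_rot: [-2.221, 2.222, -0.0]
contact_force: [0.4, 0.3, -0.2]
width: 0.1
grasp_force: 0.0
```

```bash
python3 - <<'E'
from cell import robot, imaging
from h import *
a=imaging.camera("wrist")["color"];b=imaging.camera("scene")["color"]
b=cv2.resize(b[180:420,200:520],(400,300));a=cv2.resize(a,(400,300))
cv2.imwrite("pics/c2.png",np.hstack([a,b])[:,:,::-1]);s=robot.state();print(s["width"],s["position"])
E
```

```text
-0.06593832648403598 [662.56614211 169.8547924   92.28425757]
```

View pics/c2.png

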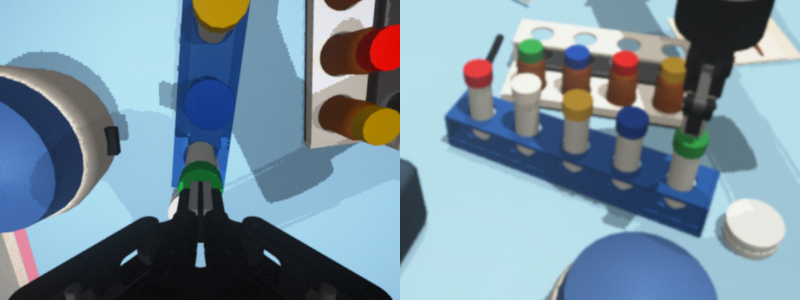

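The fingers shut without holding the cap, so I need a closer look.

```bash
python3 - <<'E'
from cell import robot, imaging
from h import *
A=imaging.camera("wrist");B=imaging.camera("scene")
def proj(c,p):
    M=np.linalg.inv(c["cam_to_world"]);q=M@np.r_[p,1];f=240/np.tan(np.radians(c["fov_y"])/2);return c["cx"]+f*q[0]/q[2],c["cy"]+f*q[1]/q[2]
p=robot.state()["position"]
for c in (A,B):print(proj(c,p),proj(c,p+[0,0,19]),proj(c,[662.8,170.2,121]))
a=cv2.resize(A["color"][220:370,220:420],(400,300),interpolation=2);b=cv2.resize(B["color"][215:335,370:530],(400,300),interpolation=2)
cv2.imwrite("pics/c3.png",np.hstack([a,b])[:,:,::-1])
E
```

```text
(np.float64(322.2039793485523), np.float64(277.94761697119066)) (np.float64(322.3789834051073), np.float64(294.48101650660647)) (np.float64(321.9083034414848), np.float64(305.0297269158067))
(np.float64(428.9932824689011), np.float64(302.10348576616855)) (np.float64(431.49142622703846), np.float64(292.1405682519037)) (np.float64(433.0477498659059), np.float64(287.03431080669947))
```

View pics/c3.png

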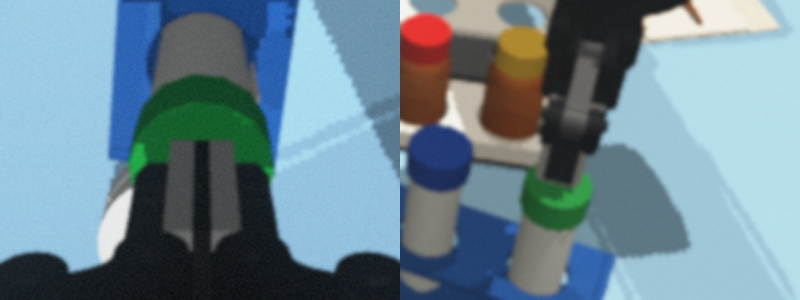

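The pads are resting just above the cap. Both views put the real fingertips at about z 121–125, while the reported TCP is z 92, so the tips sit roughly 29 mm behind the stated TCP. The lateral position is right. I'll open and go about 30 mm lower.

Emit:
arm_command([
  {"fingers": 0.35, "x": 0, "y": 0, "z": -0.02, "rx": 0, "ry": 0, "rz": 0},
  {"fingers": 0.35, "x": 0, "y": 0, "z": 0, "rx": 0, "ry": 0, "rz": 0},
  {"fingers": 0.35, "x": 0, "y": 0, "z": 0, "rx": 0, "ry": 0, "rz": 0},
  {"fingers": 0.35, "x": 0, "y": 0, "z": 0, "rx": 0, "ry": 0, "rz": 0},
  {"fingers": 0.35, "x": 0, "y": 0, "z": 0.03, "rx": 0, "ry": 0, "rz": 0},
  {"fingers": 0.35, "x": 0, "y": 0, "z": 0.03, "rx": 0, "ry": 0, "rz": 0},
  {"fingers": 0.35, "x": 0, "y": 0, "z": 0.02, "rx": 0, "ry": 0, "rz": 0},
  {"fingers": 0.35, "x": 0, "y": 0, "z": 0, "rx": 0, "ry": 0, "rz": 0},
])

```text
clock: 5.22
position: [661.9, 169.6, 66.9]
tcp_rot: [2.219, -2.221, -0.001]
contact_force: [-0.4, -0.4, -0.1]
width: 55.4
grasp_force: 0.0
```

```bash
python3 - <<'E'
from cell import robot, imaging
from h import *
A=imaging.camera("wrist");B=imaging.camera("scene")
a=cv2.resize(A["color"][190:390,190:457],(400,300),interpolation=2);b=cv2.resize(B["color"][215:335,370:530],(400,300),interpolation=2)
cv2.imwrite("pics/c4.png",np.hstack([a,b])[:,:,::-1])
E
```

```text
(no output)
```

View pics/c4.png

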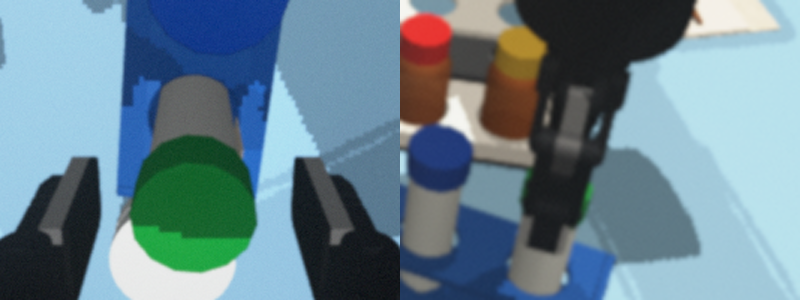

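The fingers now straddle the cap, centred on it (cap centre 194 against 196 between the pads in the crop). Closing.

Emit:
arm_command([
  {"fingers": 1, "x": 0, "y": 0, "z": 0, "rx": 0, "ry": 0, "rz": 0},
  {"fingers": 1, "x": 0, "y": 0, "z": 0, "rx": 0, "ry": 0, "rz": 0},
  {"fingers": 1, "x": 0, "y": 0, "z": 0, "rx": 0, "ry": 0, "rz": 0},
  {"fingers": 1, "x": 0, "y": 0, "z": 0, "rx": 0, "ry": 0, "rz": 0},
])

```text
clock: 5.82
position: [663.1, 169.9, 69.1]
tcp_rot: [-2.22, 2.221, -0.001]
contact_force: [0.1, 0.0, 4.8]
width: 32.3
grasp_force: 59.8
```

Emit:
arm_command([
  {"fingers": 1, "x": 0, "y": 0, "z": -0.03, "rx": 0, "ry": 0, "rz": 0},
  {"fingers": 1, "x": 0, "y": 0, "z": -0.05, "rx": 0, "ry": 0, "rz": 0},
  {"fingers": 1, "x": 0, "y": 0, "z": -0.06, "rx": 0, "ry": 0, "rz": 0},
  {"fingers": 1, "x": 0, "y": 0, "z": -0.06, "rx": 0, "ry": 0, "rz": 0},
  {"fingers": 1, "x": 0, "y": 0, "z": -0.06, "rx": 0, "ry": 0, "rz": 0},
  {"fingers": 1, "x": 0, "y": 0, "z": -0.04, "rx": 0, "ry": 0, "rz": 0},
  {"fingers": 1, "x": 0, "y": 0, "z": 0, "rx": 0, "ry": 0, "rz": 0},
])

```text
clock: 6.7
position: [663.0, 170.1, 189.6]
tcp_rot: [-2.219, 2.22, -0.001]
contact_force: [-0.2, 0.1, -0.7]
width: 31.6
grasp_force: 59.6
```

```bash
python3 - <<'E'
from cell import robot, imaging
from h import *
A=imaging.camera("wrist");B=imaging.camera("scene")
a=cv2.resize(A["color"],(400,300),interpolation=2);b=cv2.resize(B["color"][120:300,340:580],(400,300),interpolation=2)
cv2.imwrite("pics/c5.png",np.hstack([a,b])[:,:,::-1])
E
```

```text
(no output)
```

View pics/c5.png

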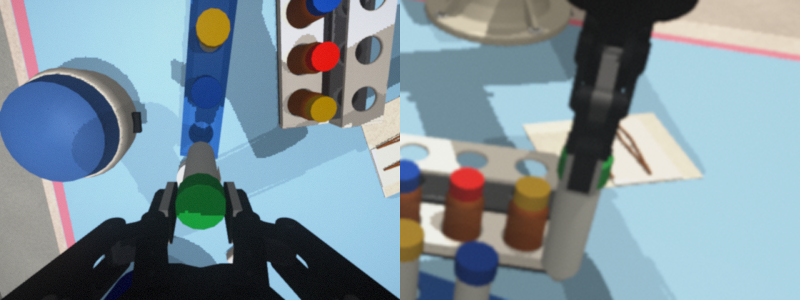

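The green tube is held upright. I'll carry it to the green bottle's hole (465.7,-61.3).

Emit:
arm_command([
  {"fingers": 1, "x": 0.04, "y": 0.034, "z": -0.01, "rx": 0, "ry": 0, "rz": 0},
  {"fingers": 1, "x": 0.08, "y": 0.068, "z": 0, "rx": 0, "ry": 0, "rz": 0},
  {"fingers": 1, "x": 0.1, "y": 0.085, "z": 0, "rx": 0, "ry": 0, "rz": 0},
  {"fingers": 1, "x": 0.1, "y": 0.085, "z": 0, "rx": 0, "ry": 0, "rz": 0},
  {"fingers": 1, "x": 0.1, "y": 0.085, "z": 0, "rx": 0, "ry": 0, "rz": 0},
  {"fingers": 1, "x": 0.08, "y": 0.068, "z": 0, "rx": 0, "ry": 0, "rz": 0},
  {"fingers": 1, "x": 0.05, "y": 0.043, "z": 0, "rx": 0, "ry": 0, "rz": 0},
  {"fingers": 1, "x": 0.0285, "y": 0.025, "z": 0, "rx": 0, "ry": 0, "rz": 0},
  {"fingers": 1, "x": 0, "y": 0, "z": 0, "rx": 0, "ry": 0, "rz": 0},
  {"fingers": 1, "x": 0, "y": 0, "z": 0, "rx": 0, "ry": 0, "rz": 0},
])

```text
clock: 8.05
position: [465.8, -60.9, 191.9]
tcp_rot: [2.221, -2.221, -0.001]
contact_force: [-0.1, 1.1, -0.8]
width: 31.9
grasp_force: 59.7
```

```bash
python3 - <<'E'
from cell import robot, imaging
from h import *
A=imaging.camera("wrist");B=imaging.camera("top")
a=cv2.resize(A["color"],(400,300),interpolation=2);b=cv2.resize(B["color"][240:360,260:420],(400,300),interpolation=2)
cv2.imwrite("pics/c6.png",np.hstack([a,b])[:,:,::-1]);s=robot.state();print(s["position"])
E
```

```text
[465.73577117 -60.85252227 191.83971991]
```

View pics/c6.png

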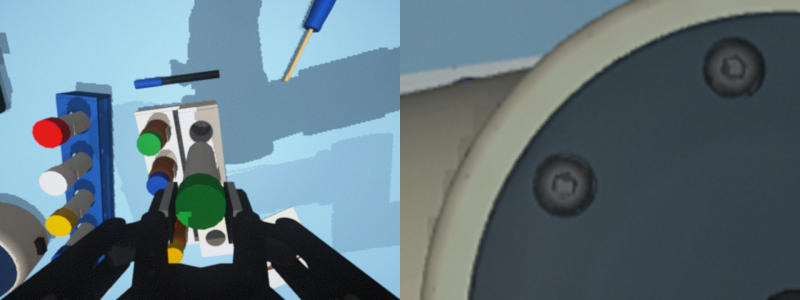

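The wrist view has the green hole at (200,130) beside the green bottle (150,140). The tube tip sits just above it at (200,148), as the projection predicts. The top camera is blocked by the arm. Lowering.

Emit:
arm_command([
  {"fingers": 1, "x": 0, "y": 0, "z": 0.06, "rx": 0, "ry": 0, "rz": 0},
  {"fingers": 1, "x": 0, "y": 0, "z": 0.06, "rx": 0, "ry": 0, "rz": 0},
  {"fingers": 1, "x": 0, "y": 0, "z": 0.04, "rx": 0, "ry": 0, "rz": 0},
  {"fingers": 1, "x": 0, "y": 0, "z": 0.03, "rx": 0, "ry": 0, "rz": 0},
  {"fingers": 1, "x": 0, "y": 0, "z": 0.03, "rx": 0, "ry": 0, "rz": 0},
  {"fingers": 1, "x": 0, "y": 0, "z": 0, "rx": 0, "ry": 0, "rz": 0},
])

```text
clock: 8.9
position: [464.7, -61.4, 103.4]
tcp_rot: [2.22, -2.221, -0.002]
contact_force: [0.2, -0.1, -0.6]
width: 31.7
grasp_force: 59.7
```

Emit:
arm_command([
  {"fingers": 1, "x": 0, "y": -0.001, "z": 0.03, "rx": 0, "ry": 0, "rz": 0},
  {"fingers": 1, "x": 0, "y": 0, "z": 0.03, "rx": 0, "ry": 0, "rz": 0},
  {"fingers": 1, "x": 0, "y": 0, "z": 0.015, "rx": 0, "ry": 0, "rz": 0},
  {"fingers": 1, "x": 0, "y": 0, "z": 0.005, "rx": 0, "ry": 0, "rz": 0},
  {"fingers": 1, "x": 0, "y": 0, "z": 0, "rx": 0, "ry": 0, "rz": 0},
])

```text
clock: 9.52
position: [465.7, -61.5, 72.2]
tcp_rot: [-2.221, 2.222, -0.0]
contact_force: [0.0, -0.7, -0.5]
width: 31.9
grasp_force: 59.7
```

Emit:
arm_command([
  {"fingers": 1, "x": 0, "y": 0, "z": 0.004, "rx": 0, "ry": 0, "rz": 0},
  {"fingers": 1, "x": 0, "y": 0, "z": 0.003, "rx": 0, "ry": 0, "rz": 0},
  {"fingers": 1, "x": 0, "y": 0, "z": 0, "rx": 0, "ry": 0, "rz": 0},
])

```text
clock: 9.9
position: [465.6, -61.4, 69.4]
tcp_rot: [-2.221, 2.222, 0.0]
contact_force: [0.4, 0.5, -0.8]
width: 31.9
grasp_force: 59.7
```

Emit:
arm_command([
  {"fingers": 1, "x": 0, "y": 0, "z": 0.004, "rx": 0, "ry": 0, "rz": 0},
  {"fingers": 1, "x": 0, "y": 0, "z": 0.003, "rx": 0, "ry": 0, "rz": 0},
  {"fingers": 1, "x": 0, "y": 0, "z": 0, "rx": 0, "ry": 0, "rz": 0},
])

```text
clock: 10.28
position: [466.5, -62.0, 68.8]
tcp_rot: [-2.221, 2.22, -0.004]
contact_force: [-3.7, 0.3, 13.5]
width: 31.6
grasp_force: 61.4
```

It's on the bottom plate: 13.5 N at z 68.8. I'll release, rise and check.

Emit:
arm_command([
  {"fingers": 0.35, "x": 0, "y": 0, "z": 0, "rx": 0, "ry": 0, "rz": 0},
  {"fingers": 0.35, "x": 0, "y": 0, "z": 0, "rx": 0, "ry": 0, "rz": 0},
  {"fingers": 0.35, "x": 0, "y": 0, "z": 0, "rx": 0, "ry": 0, "rz": 0},
  {"fingers": 0.35, "x": 0, "y": 0, "z": -0.05, "rx": 0, "ry": 0, "rz": 0},
  {"fingers": 0.35, "x": 0, "y": 0, "z": -0.05, "rx": 0, "ry": 0, "rz": 0},
  {"fingers": 0.35, "x": 0, "y": 0, "z": -0.07, "rx": 0, "ry": 0, "rz": 0},
  {"fingers": 0.35, "x": 0, "y": 0, "z": -0.07, "rx": 0, "ry": 0, "rz": 0},
  {"fingers": 0.35, "x": 0, "y": 0, "z": 0, "rx": 0, "ry": 0, "rz": 0},
])

```text
clock: 11.28
position: [467.1, -61.4, 164.6]
tcp_rot: [-2.219, 2.219, -0.005]
contact_force: [-0.3, 0.3, -1.2]
width: 55.3
grasp_force: 0.0
```

```bash
python3 - <<'E'
from cell import robot, imaging
from h import *
A=imaging.camera("wrist");B=imaging.camera("scene")
a=cv2.resize(A["color"],(400,300),interpolation=2);b=cv2.resize(B["color"][160:370,210:490],(400,300),interpolation=2)
cv2.imwrite("pics/c7.png",np.hstack([a,b])[:,:,::-1]);s=robot.state();print(s["position"])
b=blob(A,"green",320,320,60);print(b,ray(A,b[0],b[1],119))
for col,u,v in [("blue",385,277),("yellow",342,264),("red",263,238)]:
    b=blob(B,col,u,v,18);print(col,b[:2],ray(B,b[0],b[1],112))
E
```

```text
[465.35714959 -61.28717488 162.09020306]
(322.2739583333333, 264.853125, [304, 260, 37, 13, 347]) [467.00536551 -49.85295771]
blue (385.4284199363733, 277.50300459526335) [657.55351499 108.95584497]
yellow (341.63736642537054, 263.12030334367455) [650.81757824  46.82822614]
red (262.41385515069726, 238.1043634727845) [639.41233364 -76.21544951]
```

View pics/c7.png

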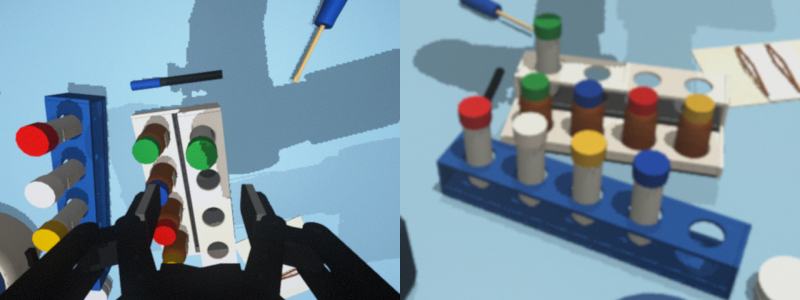

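The green tube is seated upright beside the green bottle, and the other tubes haven't moved. Next is blue at (657.2,108.8).

Emit:
arm_command([
  {"fingers": 0.35, "x": -0.045, "y": -0.05, "z": 0, "rx": 0, "ry": 0, "rz": 0},
  {"fingers": 0.35, "x": -0.08, "y": -0.09, "z": 0, "rx": 0, "ry": 0, "rz": 0},
  {"fingers": 0.35, "x": -0.09, "y": -0.1, "z": 0, "rx": 0, "ry": 0, "rz": 0},
  {"fingers": 0.35, "x": -0.09, "y": -0.1, "z": 0, "rx": 0, "ry": 0, "rz": 0},
  {"fingers": 0.35, "x": -0.08, "y": -0.09, "z": 0, "rx": 0, "ry": 0, "rz": 0},
  {"fingers": 0.35, "x": -0.04, "y": -0.048, "z": 0, "rx": 0, "ry": 0, "rz": 0},
  {"fingers": 0.35, "x": 0, "y": 0, "z": 0.05, "rx": 0, "ry": 0, "rz": 0},
  {"fingers": 0.35, "x": 0, "y": 0, "z": 0.05, "rx": 0, "ry": 0, "rz": 0},
  {"fingers": 0.35, "x": 0, "y": 0, "z": 0, "rx": 0, "ry": 0, "rz": 0},
  {"fingers": 0.35, "x": 0, "y": 0, "z": 0, "rx": 0, "ry": 0, "rz": 0},
])

```text
clock: 12.62
position: [657.1, 108.3, 122.8]
tcp_rot: [2.221, -2.222, 0.001]
contact_force: [-0.2, 0.2, 0.3]
width: 55.7
grasp_force: 0.0
```

Descend 54 mm to the same grasp height, then grip.

Emit:
arm_command([
  {"fingers": 0.35, "x": 0, "y": 0, "z": 0.05, "rx": 0, "ry": 0, "rz": 0},
  {"fingers": 0.35, "x": 0, "y": 0, "z": 0.05, "rx": 0, "ry": 0, "rz": 0},
  {"fingers": 0.35, "x": 0, "y": 0, "z": 0.035, "rx": 0, "ry": 0, "rz": 0},
  {"fingers": 0.35, "x": 0, "y": 0, "z": 0, "rx": 0, "ry": 0, "rz": 0},
  {"fingers": 1, "x": 0, "y": 0, "z": 0, "rx": 0, "ry": 0, "rz": 0},
  {"fingers": 1, "x": 0, "y": 0, "z": 0, "rx": 0, "ry": 0, "rz": 0},
  {"fingers": 1, "x": 0, "y": 0, "z": 0, "rx": 0, "ry": 0, "rz": 0},
  {"fingers": 1, "x": 0, "y": 0, "z": 0, "rx": 0, "ry": 0, "rz": 0},
])

```text
clock: 13.62
position: [657.9, 108.6, 70.1]
tcp_rot: [-2.22, 2.22, -0.003]
contact_force: [-0.0, -0.1, 5.5]
width: 31.9
grasp_force: 59.8
```

Emit:
arm_command([
  {"fingers": 1, "x": 0, "y": 0, "z": -0.03, "rx": 0, "ry": 0, "rz": 0},
  {"fingers": 1, "x": 0, "y": 0, "z": -0.06, "rx": 0, "ry": 0, "rz": 0},
  {"fingers": 1, "x": 0, "y": 0, "z": -0.07, "rx": 0, "ry": 0, "rz": 0},
  {"fingers": 1, "x": 0, "y": 0, "z": -0.07, "rx": 0, "ry": 0, "rz": 0},
  {"fingers": 1, "x": 0, "y": 0, "z": -0.05, "rx": 0, "ry": 0, "rz": 0},
  {"fingers": 1, "x": 0, "y": 0, "z": -0.03, "rx": 0, "ry": 0, "rz": 0},
  {"fingers": 1, "x": 0, "y": 0, "z": 0, "rx": 0, "ry": 0, "rz": 0},
])

```text
clock: 14.5
position: [657.1, 108.6, 193.2]
tcp_rot: [-2.22, 2.221, -0.0]
contact_force: [-0.2, -0.2, -0.8]
width: 32.0
grasp_force: 59.6
```

Emit:
arm_command([
  {"fingers": 1, "x": 0.022, "y": 0.04, "z": 0, "rx": 0, "ry": 0, "rz": 0},
  {"fingers": 1, "x": 0.04, "y": 0.07, "z": 0, "rx": 0, "ry": 0, "rz": 0},
  {"fingers": 1, "x": 0.05, "y": 0.09, "z": 0, "rx": 0, "ry": 0, "rz": 0},
  {"fingers": 1, "x": 0.05, "y": 0.1, "z": 0, "rx": 0, "ry": 0, "rz": 0},
  {"fingers": 1, "x": 0.05, "y": 0.09, "z": 0, "rx": 0, "ry": 0, "rz": 0},
  {"fingers": 1, "x": 0.04, "y": 0.07, "z": 0, "rx": 0, "ry": 0, "rz": 0},
  {"fingers": 1, "x": 0.02, "y": 0.04, "z": 0, "rx": 0, "ry": 0, "rz": 0},
  {"fingers": 1, "x": 0, "y": 0, "z": 0, "rx": 0, "ry": 0, "rz": 0},
  {"fingers": 1, "x": 0, "y": 0, "z": 0, "rx": 0, "ry": 0, "rz": 0},
])

```text
clock: 15.62
position: [457.4, 0.1, 192.2]
tcp_rot: [2.221, -2.222, -0.0]
contact_force: [0.4, 0.4, -0.7]
width: 32.0
grasp_force: 59.7
```

Emit:
arm_command([
  {"fingers": 1, "x": 0, "y": 0, "z": 0.06, "rx": 0, "ry": 0, "rz": 0},
  {"fingers": 1, "x": 0, "y": 0, "z": 0.06, "rx": 0, "ry": 0, "rz": 0},
  {"fingers": 1, "x": 0, "y": 0, "z": 0.04, "rx": 0, "ry": 0, "rz": 0},
  {"fingers": 1, "x": 0, "y": 0, "z": 0.03, "rx": 0, "ry": 0, "rz": 0},
  {"fingers": 1, "x": 0, "y": 0, "z": 0.03, "rx": 0, "ry": 0, "rz": 0},
  {"fingers": 1, "x": 0, "y": 0, "z": 0, "rx": 0, "ry": 0, "rz": 0},
])

```text
clock: 16.38
position: [456.4, -0.3, 103.7]
tcp_rot: [2.22, -2.221, -0.001]
contact_force: [0.5, 0.7, -0.3]
width: 31.8
grasp_force: 59.7
```

Emit:
arm_command([
  {"fingers": 1, "x": 0, "y": 0, "z": 0.03, "rx": 0, "ry": 0, "rz": 0},
  {"fingers": 1, "x": 0, "y": 0, "z": 0.03, "rx": 0, "ry": 0, "rz": 0},
  {"fingers": 1, "x": 0, "y": 0, "z": 0.015, "rx": 0, "ry": 0, "rz": 0},
  {"fingers": 1, "x": 0, "y": 0, "z": 0.01, "rx": 0, "ry": 0, "rz": 0},
  {"fingers": 1, "x": 0, "y": 0, "z": 0.006, "rx": 0, "ry": 0, "rz": 0},
  {"fingers": 1, "x": 0, "y": 0, "z": 0.003, "rx": 0, "ry": 0, "rz": 0},
  {"fingers": 1, "x": 0, "y": 0, "z": 0, "rx": 0, "ry": 0, "rz": 0},
])

```text
clock: 17.25
position: [457.8, -0.7, 69.9]
tcp_rot: [-2.221, 2.22, -0.004]
contact_force: [-6.7, 0.7, 19.6]
width: 31.9
grasp_force: 61.9
```

Blue is on the bottom. Releasing and rising.

Emit:
arm_command([
  {"fingers": 0.35, "x": 0, "y": 0, "z": 0, "rx": 0, "ry": 0, "rz": 0},
  {"fingers": 0.35, "x": 0, "y": 0, "z": 0, "rx": 0, "ry": 0, "rz": 0},
  {"fingers": 0.35, "x": 0, "y": 0, "z": 0, "rx": 0, "ry": 0, "rz": 0},
  {"fingers": 0.35, "x": 0, "y": 0, "z": -0.05, "rx": 0, "ry": 0, "rz": 0},
  {"fingers": 0.35, "x": 0, "y": 0, "z": -0.05, "rx": 0, "ry": 0, "rz": 0},
  {"fingers": 0.35, "x": 0, "y": 0, "z": -0.07, "rx": 0, "ry": 0, "rz": 0},
  {"fingers": 0.35, "x": 0, "y": 0, "z": -0.07, "rx": 0, "ry": 0, "rz": 0},
  {"fingers": 0.35, "x": 0, "y": 0, "z": 0, "rx": 0, "ry": 0, "rz": 0},
])

```text
clock: 18.25
position: [458.3, 0.0, 164.9]
tcp_rot: [-2.218, 2.219, -0.004]
contact_force: [0.3, 0.2, -0.6]
width: 55.7
grasp_force: 0.0
```

Emit:
arm_command([
  {"fingers": 0.35, "x": 0.02, "y": -0.045, "z": 0, "rx": 0, "ry": 0, "rz": 0},
  {"fingers": 0.35, "x": 0.04, "y": -0.1, "z": 0, "rx": 0, "ry": 0, "rz": 0},
  {"fingers": 0.35, "x": 0.05, "y": -0.12, "z": 0, "rx": 0, "ry": 0, "rz": 0},
  {"fingers": 0.35, "x": 0.05, "y": -0.12, "z": 0, "rx": 0, "ry": 0, "rz": 0},
  {"fingers": 0.35, "x": 0.031, "y": -0.07, "z": 0, "rx": 0, "ry": 0, "rz": 0},
  {"fingers": 0.35, "x": 0, "y": 0, "z": 0.05, "rx": 0, "ry": 0, "rz": 0},
  {"fingers": 0.35, "x": 0, "y": 0, "z": 0.05, "rx": 0, "ry": 0, "rz": 0},
  {"fingers": 0.35, "x": 0, "y": 0, "z": 0, "rx": 0, "ry": 0, "rz": 0},
  {"fingers": 0.35, "x": 0, "y": 0, "z": 0, "rx": 0, "ry": 0, "rz": 0},
])

```text
clock: 19.38
position: [639.0, -76.8, 123.3]
tcp_rot: [2.221, -2.222, 0.001]
contact_force: [-0.0, 0.3, -0.1]
width: 55.2
grasp_force: 0.0
```

```bash
python3 - <<'E'
from cell import robot, imaging
from h import *
A=imaging.camera("wrist");B=imaging.camera("scene")
a=cv2.resize(A["color"],(400,300),interpolation=2);b=cv2.resize(B["color"][160:370,210:490],(400,300),interpolation=2)
cv2.imwrite("pics/c8.png",np.hstack([a,b])[:,:,::-1]);s=robot.state();print(s["position"])
E
```

```text
[639.36688852 -76.72433559 124.02259354]
```

View pics/c8.png

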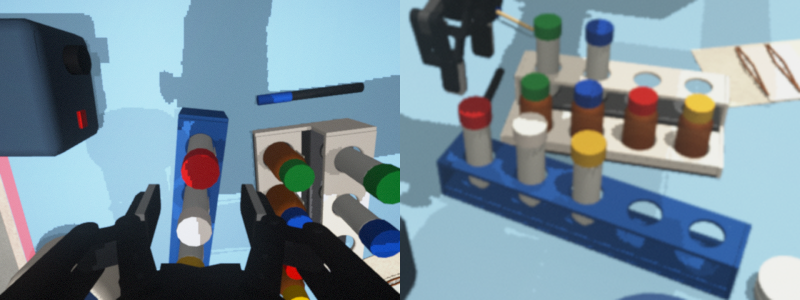

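Green and blue are seated in the rack. The gripper is above red, with the cap centred between the fingers. Descend and grip.

Emit:
arm_command([
  {"fingers": 0.35, "x": 0, "y": 0, "z": 0.05, "rx": 0, "ry": 0, "rz": 0},
  {"fingers": 0.35, "x": 0, "y": 0, "z": 0.05, "rx": 0, "ry": 0, "rz": 0},
  {"fingers": 0.35, "x": 0, "y": 0, "z": 0.035, "rx": 0, "ry": 0, "rz": 0},
  {"fingers": 0.35, "x": 0, "y": 0, "z": 0, "rx": 0, "ry": 0, "rz": 0},
  {"fingers": 1, "x": 0, "y": 0, "z": 0, "rx": 0, "ry": 0, "rz": 0},
  {"fingers": 1, "x": 0, "y": 0, "z": 0, "rx": 0, "ry": 0, "rz": 0},
  {"fingers": 1, "x": 0, "y": 0, "z": 0, "rx": 0, "ry": 0, "rz": 0},
  {"fingers": 1, "x": 0, "y": 0, "z": 0, "rx": 0, "ry": 0, "rz": 0},
])

```text
clock: 20.48
position: [639.8, -76.9, 70.5]
tcp_rot: [-2.22, 2.221, -0.004]
contact_force: [-0.2, 0.3, 4.7]
width: 31.7
grasp_force: 59.8
```

Emit:
arm_command([
  {"fingers": 1, "x": 0, "y": 0, "z": -0.03, "rx": 0, "ry": 0, "rz": 0},
  {"fingers": 1, "x": 0, "y": 0, "z": -0.06, "rx": 0, "ry": 0, "rz": 0},
  {"fingers": 1, "x": 0, "y": 0, "z": -0.07, "rx": 0, "ry": 0, "rz": 0},
  {"fingers": 1, "x": 0, "y": 0, "z": -0.07, "rx": 0, "ry": 0, "rz": 0},
  {"fingers": 1, "x": 0, "y": 0, "z": -0.05, "rx": 0, "ry": 0, "rz": 0},
  {"fingers": 1, "x": 0, "y": 0, "z": -0.03, "rx": 0, "ry": 0, "rz": 0},
  {"fingers": 1, "x": 0, "y": 0, "z": 0, "rx": 0, "ry": 0, "rz": 0},
])

```text
clock: 21.35
position: [639.0, -76.6, 193.6]
tcp_rot: [-2.22, 2.221, -0.001]
contact_force: [-0.4, -0.0, -1.0]
width: 31.6
grasp_force: 59.6
```

Emit:
arm_command([
  {"fingers": 1, "x": -0.03, "y": 0.04, "z": 0, "rx": 0, "ry": 0, "rz": 0},
  {"fingers": 1, "x": -0.05, "y": 0.07, "z": 0, "rx": 0, "ry": 0, "rz": 0},
  {"fingers": 1, "x": -0.06, "y": 0.085, "z": 0, "rx": 0, "ry": 0, "rz": 0},
  {"fingers": 1, "x": -0.064, "y": 0.085, "z": 0, "rx": 0, "ry": 0, "rz": 0},
  {"fingers": 1, "x": -0.06, "y": 0.085, "z": 0, "rx": 0, "ry": 0, "rz": 0},
  {"fingers": 1, "x": -0.05, "y": 0.07, "z": 0, "rx": 0, "ry": 0, "rz": 0},
  {"fingers": 1, "x": -0.03, "y": 0.04, "z": 0, "rx": 0, "ry": 0, "rz": 0},
  {"fingers": 1, "x": 0, "y": 0, "z": 0, "rx": 0, "ry": 0, "rz": 0},
  {"fingers": 1, "x": 0, "y": 0, "z": 0, "rx": 0, "ry": 0, "rz": 0},
])

```text
clock: 22.48
position: [448.9, 60.7, 192.5]
tcp_rot: [2.22, -2.221, -0.0]
contact_force: [0.1, -0.6, -0.1]
width: 31.8
grasp_force: 59.6
```

Emit:
arm_command([
  {"fingers": 1, "x": 0, "y": 0, "z": 0.06, "rx": 0, "ry": 0, "rz": 0},
  {"fingers": 1, "x": 0, "y": 0, "z": 0.06, "rx": 0, "ry": 0, "rz": 0},
  {"fingers": 1, "x": 0, "y": 0, "z": 0.04, "rx": 0, "ry": 0, "rz": 0},
  {"fingers": 1, "x": 0, "y": 0, "z": 0.03, "rx": 0, "ry": 0, "rz": 0},
  {"fingers": 1, "x": 0, "y": 0, "z": 0.03, "rx": 0, "ry": 0, "rz": 0},
  {"fingers": 1, "x": 0, "y": 0, "z": 0, "rx": 0, "ry": 0, "rz": 0},
])

```text
clock: 23.22
position: [448.5, 60.6, 104.1]
tcp_rot: [2.219, -2.221, -0.001]
contact_force: [-0.5, -0.3, -0.3]
width: 32.0
grasp_force: 59.6
```

Emit:
arm_command([
  {"fingers": 1, "x": 0, "y": 0, "z": 0.03, "rx": 0, "ry": 0, "rz": 0},
  {"fingers": 1, "x": 0, "y": 0, "z": 0.03, "rx": 0, "ry": 0, "rz": 0},
  {"fingers": 1, "x": 0, "y": 0, "z": 0.015, "rx": 0, "ry": 0, "rz": 0},
  {"fingers": 1, "x": 0, "y": 0, "z": 0.01, "rx": 0, "ry": 0, "rz": 0},
  {"fingers": 1, "x": 0, "y": 0, "z": 0.005, "rx": 0, "ry": 0, "rz": 0},
  {"fingers": 1, "x": 0, "y": 0, "z": 0.003, "rx": 0, "ry": 0, "rz": 0},
  {"fingers": 1, "x": 0, "y": 0, "z": 0, "rx": 0, "ry": 0, "rz": 0},
])

```text
clock: 24.1
position: [449.8, 60.9, 70.2]
tcp_rot: [-2.221, 2.22, -0.003]
contact_force: [-5.7, -0.8, 16.6]
width: 31.9
grasp_force: 61.6
```

Red is seated. Releasing and rising.

Emit:
arm_command([
  {"fingers": 0.35, "x": 0, "y": 0, "z": 0, "rx": 0, "ry": 0, "rz": 0},
  {"fingers": 0.35, "x": 0, "y": 0, "z": 0, "rx": 0, "ry": 0, "rz": 0},
  {"fingers": 0.35, "x": 0, "y": 0, "z": 0, "rx": 0, "ry": 0, "rz": 0},
  {"fingers": 0.35, "x": 0, "y": 0, "z": -0.05, "rx": 0, "ry": 0, "rz": 0},
  {"fingers": 0.35, "x": 0, "y": 0, "z": -0.05, "rx": 0, "ry": 0, "rz": 0},
  {"fingers": 0.35, "x": 0, "y": 0, "z": -0.07, "rx": 0, "ry": 0, "rz": 0},
  {"fingers": 0.35, "x": 0, "y": 0, "z": -0.07, "rx": 0, "ry": 0, "rz": 0},
  {"fingers": 0.35, "x": 0, "y": 0, "z": 0, "rx": 0, "ry": 0, "rz": 0},
])

```text
clock: 25.1
position: [450.3, 61.4, 165.7]
tcp_rot: [-2.218, 2.219, -0.003]
contact_force: [0.4, 0.4, 1.0]
width: 55.5
grasp_force: 0.0
```

Emit:
arm_command([
  {"fingers": 0.35, "x": 0.006, "y": -0.05, "z": 0, "rx": 0, "ry": 0, "rz": 0},
  {"fingers": 0.35, "x": 0.006, "y": -0.1, "z": 0, "rx": 0, "ry": 0, "rz": 0},
  {"fingers": 0.35, "x": 0.006, "y": -0.12, "z": 0, "rx": 0, "ry": 0, "rz": 0},
  {"fingers": 0.35, "x": 0.006, "y": -0.12, "z": 0, "rx": 0, "ry": 0, "rz": 0},
  {"fingers": 0.35, "x": 0.006, "y": -0.08, "z": 0, "rx": 0, "ry": 0, "rz": 0},
  {"fingers": 0.35, "x": 0.006, "y": -0.0345, "z": 0, "rx": 0, "ry": 0, "rz": 0},
  {"fingers": 0.35, "x": 0, "y": 0, "z": 0.05, "rx": 0, "ry": 0, "rz": 0},
  {"fingers": 0.35, "x": 0, "y": 0, "z": 0.05, "rx": 0, "ry": 0, "rz": 0},
  {"fingers": 0.35, "x": 0, "y": 0, "z": 0, "rx": 0, "ry": 0, "rz": 0},
  {"fingers": 0.35, "x": 0, "y": 0, "z": 0, "rx": 0, "ry": 0, "rz": 0},
])

```text
clock: 26.35
position: [650.9, 46.4, 124.1]
tcp_rot: [2.221, -2.222, 0.001]
contact_force: [-0.1, -0.2, 0.6]
width: 55.9
grasp_force: 0.0
```

Emit:
arm_command([
  {"fingers": 0.35, "x": 0, "y": 0, "z": 0.05, "rx": 0, "ry": 0, "rz": 0},
  {"fingers": 0.35, "x": 0, "y": 0, "z": 0.05, "rx": 0, "ry": 0, "rz": 0},
  {"fingers": 0.35, "x": 0, "y": 0, "z": 0.037, "rx": 0, "ry": 0, "rz": 0},
  {"fingers": 0.35, "x": 0, "y": 0, "z": 0, "rx": 0, "ry": 0, "rz": 0},
  {"fingers": 1, "x": 0, "y": 0, "z": 0, "rx": 0, "ry": 0, "rz": 0},
  {"fingers": 1, "x": 0, "y": 0, "z": 0, "rx": 0, "ry": 0, "rz": 0},
  {"fingers": 1, "x": 0, "y": 0, "z": 0, "rx": 0, "ry": 0, "rz": 0},
  {"fingers": 1, "x": 0, "y": 0, "z": 0, "rx": 0, "ry": 0, "rz": 0},
])

```text
clock: 27.35
position: [651.7, 46.5, 70.5]
tcp_rot: [-2.22, 2.22, -0.003]
contact_force: [0.3, 0.1, 6.0]
width: 31.8
grasp_force: 59.8
```

Emit:
arm_command([
  {"fingers": 1, "x": 0, "y": 0, "z": -0.03, "rx": 0, "ry": 0, "rz": 0},
  {"fingers": 1, "x": 0, "y": 0, "z": -0.06, "rx": 0, "ry": 0, "rz": 0},
  {"fingers": 1, "x": 0, "y": 0, "z": -0.07, "rx": 0, "ry": 0, "rz": 0},
  {"fingers": 1, "x": 0, "y": 0, "z": -0.07, "rx": 0, "ry": 0, "rz": 0},
  {"fingers": 1, "x": 0, "y": 0, "z": -0.05, "rx": 0, "ry": 0, "rz": 0},
  {"fingers": 1, "x": 0, "y": 0, "z": -0.03, "rx": 0, "ry": 0, "rz": 0},
  {"fingers": 1, "x": 0, "y": 0, "z": 0, "rx": 0, "ry": 0, "rz": 0},
])

```text
clock: 28.22
position: [650.9, 46.6, 193.6]
tcp_rot: [-2.22, 2.221, -0.001]
contact_force: [-0.6, 0.7, -2.4]
width: 31.6
grasp_force: 59.7
```

Emit:
arm_command([
  {"fingers": 1, "x": -0.02, "y": 0.04, "z": 0, "rx": 0, "ry": 0, "rz": 0},
  {"fingers": 1, "x": -0.03, "y": 0.08, "z": 0, "rx": 0, "ry": 0, "rz": 0},
  {"fingers": 1, "x": -0.035, "y": 0.095, "z": 0, "rx": 0, "ry": 0, "rz": 0},
  {"fingers": 1, "x": -0.035, "y": 0.1, "z": 0, "rx": 0, "ry": 0, "rz": 0},
  {"fingers": 1, "x": -0.035, "y": 0.095, "z": 0, "rx": 0, "ry": 0, "rz": 0},
  {"fingers": 1, "x": -0.02, "y": 0.076, "z": 0, "rx": 0, "ry": 0, "rz": 0},
  {"fingers": 1, "x": -0.014, "y": 0.04, "z": 0, "rx": 0, "ry": 0, "rz": 0},
  {"fingers": 1, "x": 0, "y": 0, "z": 0, "rx": 0, "ry": 0, "rz": 0},
  {"fingers": 1, "x": 0, "y": 0, "z": 0, "rx": 0, "ry": 0, "rz": 0},
])

```text
clock: 29.35
position: [440.8, 122.1, 192.6]
tcp_rot: [2.22, -2.222, 0.0]
contact_force: [0.7, -1.1, 0.1]
width: 31.9
grasp_force: 59.8
```

Emit:
arm_command([
  {"fingers": 1, "x": 0, "y": 0, "z": 0.06, "rx": 0, "ry": 0, "rz": 0},
  {"fingers": 1, "x": 0, "y": 0, "z": 0.06, "rx": 0, "ry": 0, "rz": 0},
  {"fingers": 1, "x": 0, "y": 0, "z": 0.04, "rx": 0, "ry": 0, "rz": 0},
  {"fingers": 1, "x": 0, "y": 0, "z": 0.03, "rx": 0, "ry": 0, "rz": 0},
  {"fingers": 1, "x": 0, "y": 0, "z": 0.03, "rx": 0, "ry": 0, "rz": 0},
  {"fingers": 1, "x": 0, "y": 0, "z": 0, "rx": 0, "ry": 0, "rz": 0},
])

```text
clock: 30.1
position: [440.0, 121.8, 104.2]
tcp_rot: [2.219, -2.221, -0.001]
contact_force: [-0.5, 0.5, -0.8]
width: 32.0
grasp_force: 59.8
```

Emit:
arm_command([
  {"fingers": 1, "x": 0, "y": 0, "z": 0.03, "rx": 0, "ry": 0, "rz": 0},
  {"fingers": 1, "x": 0, "y": 0, "z": 0.03, "rx": 0, "ry": 0, "rz": 0},
  {"fingers": 1, "x": 0, "y": 0, "z": 0.015, "rx": 0, "ry": 0, "rz": 0},
  {"fingers": 1, "x": 0, "y": 0, "z": 0.01, "rx": 0, "ry": 0, "rz": 0},
  {"fingers": 1, "x": 0, "y": 0, "z": 0.005, "rx": 0, "ry": 0, "rz": 0},
  {"fingers": 1, "x": 0, "y": 0, "z": 0.003, "rx": 0, "ry": 0, "rz": 0},
  {"fingers": 1, "x": 0, "y": 0, "z": 0, "rx": 0, "ry": 0, "rz": 0},
])

```text
clock: 30.98
position: [441.3, 122.5, 70.3]
tcp_rot: [-2.22, 2.219, -0.002]
contact_force: [-5.4, -0.0, 17.0]
width: 31.8
grasp_force: 61.7
```

Yellow is seated. I'll release, rise and back away toward +y for a clear view.

Emit:
arm_command([
  {"fingers": 0.35, "x": 0, "y": 0, "z": 0, "rx": 0, "ry": 0, "rz": 0},
  {"fingers": 0.35, "x": 0, "y": 0, "z": 0, "rx": 0, "ry": 0, "rz": 0},
  {"fingers": 0.35, "x": 0, "y": 0, "z": 0, "rx": 0, "ry": 0, "rz": 0},
  {"fingers": 0.35, "x": 0, "y": 0, "z": -0.05, "rx": 0, "ry": 0, "rz": 0},
  {"fingers": 0.35, "x": 0, "y": 0, "z": -0.05, "rx": 0, "ry": 0, "rz": 0},
  {"fingers": 0.35, "x": 0, "y": 0, "z": -0.08, "rx": 0, "ry": 0, "rz": 0},
  {"fingers": 0.35, "x": 0, "y": 0, "z": -0.08, "rx": 0, "ry": 0, "rz": 0},
  {"fingers": 0.35, "x": -0.06, "y": 0.03, "z": 0, "rx": 0, "ry": 0, "rz": 0},
  {"fingers": 0.35, "x": -0.1, "y": 0.05, "z": 0, "rx": 0, "ry": 0, "rz": 0},
  {"fingers": 0.35, "x": -0.1, "y": 0.05, "z": 0, "rx": 0, "ry": 0, "rz": 0},
])

```text
clock: 32.22
position: [387.8, 227.1, 171.7]
tcp_rot: [2.22, -2.223, 0.0]
contact_force: [1.0, -0.7, -0.7]
width: 55.4
grasp_force: 0.0
```

Emit:
arm_command([
  {"fingers": 0.35, "x": -0.1, "y": 0.05, "z": 0, "rx": 0, "ry": 0, "rz": 0},
  {"fingers": 0.35, "x": -0.1, "y": 0.05, "z": 0, "rx": 0, "ry": 0, "rz": 0},
  {"fingers": 0.35, "x": -0.1, "y": 0.05, "z": 0, "rx": 0, "ry": 0, "rz": 0},
  {"fingers": 0.35, "x": 0, "y": 0, "z": 0, "rx": 0, "ry": 0, "rz": 0},
  {"fingers": 0.35, "x": 0, "y": 0, "z": 0, "rx": 0, "ry": 0, "rz": 0},
])

```text
clock: 32.85
position: [328.4, 346.0, 171.5]
tcp_rot: [2.221, -2.221, 0.001]
contact_force: [0.2, -0.8, 0.2]
width: 55.8
grasp_force: 0.0
```

```bash
python3 - <<'E'
from cell import robot, imaging
from h import *
A=imaging.camera("top");B=imaging.camera("scene")
a=cv2.resize(A["color"][140:380,100:420],(400,300),interpolation=2);b=cv2.resize(B["color"][145:370,200:500],(400,300),interpolation=2)
cv2.imwrite("pics/c9.png",np.hstack([a,b])[:,:,::-1])
E
```

```text
(no output)
```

View pics/c9.png

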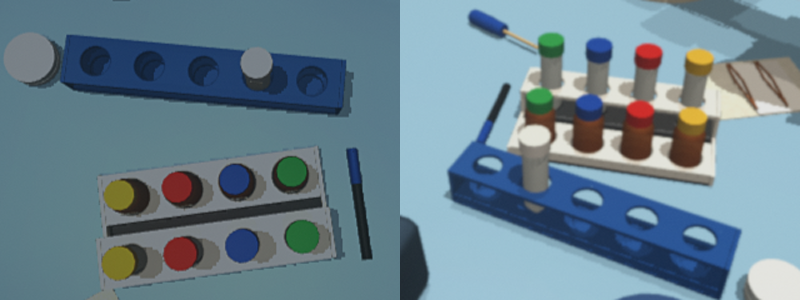

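All four tubes stand upright and equally deep beside their matching bottles: yellow (118,262), red (180,253), blue (242,245), green (302,236) in the top crop. The blank and the bottles are where they were, and the arm is clear.

```bash
python3 -c "
from cell import order
print(order.sign_off())"
```

```text
the job is handed in; nothing more can be done
None
```

The job is handed in at about 33 s of the 96 s allowed: all four tubes are upright and fully down in the white rack, each beside the bottle of its cap colour, and the blank and bottles look unmoved in the final pictures.

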